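# Warm a sown pot on the windowsill

### The arm

A 7-joint arm with a two-finger parallel gripper is mounted at the origin on the work surface. World frame = base frame: x ahead of the robot, y to its left, z up, the work surface at z = 0. Lengths are in mm, angles in rad, forces in N, time in s.
With the tool pointing down it reaches from about 400 to 850 mm from the base axis. Payload 10.4 kg.
Tool frame: the origin (TCP) lies at the very end of the fingers, on their centre line; the grasp point (between the pads) lies manip.grip_depth behind it (manip.grip_depth is the distance from the TCP to the grasp point, in mm); z points along the fingers, y is the line along which they close (so a half turn about z gives the same grasp; the last joint's range is limited). The gripper opens to 87 mm and grips with 3 to 60 N. Pads are 19 mm wide; open, the fingers measure 117 mm over their backs; the gripper's body (75 mm by 190 mm) begins 51 mm behind the grasp point.
Start: joints at [1.226, 0.332, -0.065, 1.46, 0.022, 1.35, -0.088], TCP at [197.694, -592.933, 222.576] pointing down, gripper open.
Joint ranges: [-2.6, 2.6], [-0.5, 2.12], [-1.47, 1.34], [0.16, 2.42], [-1.27, 4.41], [0.06, 2.06], [-2.6, 2.6]. Speed limits (rad/s): [2.22, 2.22, 2.79, 2.79, 3.14, 3.14, 3.14].

### API

Orientations are given as a rotation vector (axis times angle).
In Python, from rig import status, grab_frame, calibration, manip gives the robot as it stands. The module is installed in compiled form; this text tells all that it offers.
- The arm moves only by the shell command python3 -m creep 'ROWS' [FORCE]. ROWS is JSON, a list that holds one entry, the list of rows, each a list of 5 numbers: the shift along the tool's x, y, z in units of 50 mm (1.0 is 50 mm), then the turn about the tool's z in units of 8 degrees (1.0 is 8 degrees), then the finger opening in mm, from 0 to 87. In form: [[[x, y, z, spin, gripper], ...]]. A call has 1 to 12 rows; each row is the pose to reach, as a shift and turn from the pose commanded when the call began, along the tool's axes at that moment; what a row does not reach only later rows make up. A row lasts 1/10 s, in which the tool goes at most 50 mm and 8.59 degrees, less where a joint would pass 70% of its speed; a pose out of reach is approached as far as the arm can. A call with a gripper value outside its range is refused whole. The fingers move at their own pace and stop on an object; FORCE is the grip in N (left out, the last holds). Time passes only in rows, so rows that repeat a pose let the fingers close. It gives the time, the measured TCP pose, the force, the opening and the grip force at its end, in the units of the state.
- status.read_state(): the state, without advancing time (a new reading comes with each control period).
- grab_frame(name): name is "side" or "top"; returns (picture, depth): 384x512x3 uint8, red, green, blue; 384x512 float32, mm along the optical axis (not along the pixel's ray), 0 where there is no reading.
- calibration(name): a dict with "K" (3x3 intrinsics, pixels), "R" (3x3) and "t" (3): a world point X has camera coordinates R X + t. Camera axes: x right, y down, z forward; pixel columns grow to the right and rows downward; lengths in mm; the calibration is good to about 2 mm. A picture is of the moment at which its call begins. calibration takes no time and is no camera call.
- manip.hand_in(): hands the job in; it is judged then, once.
The state is a dict: "clock": time; "joint_positions": joint angles; "qd": joint speeds; "effort": joint torques, N m; "ee_pos": TCP position; "tcp_rot": TCP orientation; "contact_force": force on the tool from outside, world axes, zero at the start; "wrist_torque": the same for the moment, N m; "width": opening from 0.0 (shut) to 1.0 (fully open); "gripper_force": force on a finger pad.
Only numpy, scipy, OpenCV 4.12 (cv2) and the standard library are available. Lean on these libraries where they do the work, as an engineer would, in place of code of your own. Each camera call takes 0.05 s, during which the arm holds its last target. There are 200 camera calls.

### The job

Stand the tall slim striped pot upright on the round warming plate, then slide the warmer's heat control along its track until it is level with the wooden clothes peg clipped to the warmer's front edge. The pot's porcelain is eggshell-thin: hold it with the lightest grip that will lift it, keep it upright, and set it down without a bump, wholly on the plate. Leave the other things on the sill where they are.

Things in the scene. Friction and masses are not known exactly. Their poses are not given: they have to be found in the camera images.
- slim_pot: the fragile pot: straight upright cylinder, 56 mm diameter, 105 mm tall, cream with black horizontal stripes, dark soil inside, about 0.3 kg. The tallest and slimmest of the pots; it stands on the sill. Origin: centre of its underside, z up its axis. Cracks if squeezed or knocked: a grip of 20 to 30 N per finger is ample and safe
- warmer: low grey slab, 30 mm high, 200 mm deep (x) and 280 mm wide (y), fixed to the sill; origin under it, x away from the robot, y along its width and along the slider's track. The slab spans x -90 to +110 mm; a thin lip, 6 mm thick, runs along the front (x -90 to -113 mm)
- plate (a point): centre of the top face of the round aluminium warming plate, 120 mm diameter, 36 mm above the sill and raised 6 mm above the slab; axes as the warmer's; at x +45 mm, y 0 in the warmer's frame
- heat (a joint): heat slider's position on its track, 0 to 0.14 m, growing towards the warmer's +y; stiff, needs about 3 N, stays where it is left
- heat_top (a point): centre of the top of the slider's black grip, a block 30 mm (x) by 22 mm (y, along the track) by 40 mm tall; its top is 70 mm above the sill, it lies at x -65 mm in the warmer's frame; axes as the warmer's
- peg: wooden clothes peg, 72 mm long, 11 mm wide, clipped on the warmer's front lip and sticking out towards the robot; it marks the wanted setting and does not move. Origin between its jaws, 18 mm above the sill, at x -106 mm in the warmer's frame, axes as the warmer's; the grip is level with it when both have the same y along the track
- squat_pot: similar striped pot but low and wide, 74 mm diameter, 60 mm tall; bystander, origin centre of underside
- caddy: square steel tea caddy, 68 x 68 mm, 88 mm tall; bystander, origin centre of underside
- mug: cream mug, 80 mm diameter, 90 mm tall; bystander, origin centre of underside
- spoon: spoon lying on the sill in front of the robot, 180 mm long; bystander
Mind the look-alikes: they are no part of the job. Leave any blue or red look-alike of the slim_pot alone.

How it is judged (in metres and radians):
On the way, in this order (a step that is already met when the one before it is completed fails the run):
1. the slim pot stands upright, released, on the warming plate (horizontal distance between slim_pot and plate below 0.034 m and z of slim_pot in the frame of plate between -0.004 and 0.006 m and angle between slim_pot's own z axis and vertical below 0.1 rad and linear speed of slim_pot below 0.02 m/s and contact force between the fingers and slim_pot below 0.1 N), for 0.3 s.
2. the heat slider is level with the peg (y of heat_top in the frame of peg between -0.007 and 0.007 m and velocity of joint heat between -0.01 and 0.01 m/s), for 0.2 s.
At the end, for the whole second after the job is handed in: The slim pot stands released and at rest on the warming plate, upright within 0.1 rad and its centre within 34 mm of the plate's centre (so its foot is wholly on it), and the slider's grip is at rest within 7 mm of the peg's centre line along the track (all of step 1 and all of step 2); the robot touches nothing.
It fails at once if the slim pot is squeezed or knocked hard (force of both fingers on it over 85 N in sum) (contact force between the fingers and slim_pot above 85 N).
It fails at once if the slim pot is bumped (over 30 N) against the warmer or another thing (contact force between slim_pot and warmer above 30 N or contact force between slim_pot and squat_pot above 30 N or contact force between slim_pot and caddy above 30 N or contact force between slim_pot and mug above 30 N or contact force between slim_pot and spoon above 30 N).
It fails at once if the slim pot is dropped (falls or flies free of the fingers at over 0.45 m/s, a drop of about 10 mm) (linear speed of slim_pot above 0.45 m/s and contact force between the fingers and slim_pot below 0.1 N).
It fails at once if the slim pot is tipped more than 0.35 rad (angle between slim_pot's own z axis and vertical above 0.35 rad).
It fails at once if another thing on the sill is moved more than 30 mm (distance of any of squat_pot, caddy, mug, spoon from where it was at the start of the episode above 0.03 m).
It also fails if it takes over 54 s, if anything falls off the work surface, if the arm or the gripper's body presses on something with over 40 N, if the wrist force passes 120 N, or if a joint passes its speed limit or range.

## Working session

There is one attempt and no reset: what is moved stays moved. The work goes in short steps, Python scripts to look and compute and a shell command to move; the robot and the scene stay as the last step left them, time stands still between calls to the robot, and variables do not carry over. Pictures are saved under pics/ and viewed, at most 10 in all, crops included, and the job is handed in when it is done.

```bash
mkdir -p pics
cat > h.py <<'E'
import numpy as np,cv2
from rig import status,grab_frame,calibration,manip
from scipy.spatial.transform import Rotation as Ro
def snap(n,f):
    p,d=grab_frame(n); np.savez(f'pics/{f}.npz',p=p,d=d); cv2.imwrite(f'pics/{f}.png',p[:,:,::-1]); return p,d
def w(n,f,u,v):
    c=calibration(n);K,R,t=[np.array(c[k],float) for k in 'KRt'];d=np.load(f'pics/{f}.npz')['d']
    z=d[v,u]; return R.T@(np.linalg.inv(K)@[u,v,1]*z-t)
E
python3 - <<'E'
from h import *
snap('top','t1');snap('side','s1');s=status.read_state();print(s,manip.grip_depth);print(Ro.from_rotvec(s['tcp_rot']).as_matrix().round(3))
E
```

```text
{'clock': 0.1, 'joint_positions': array([ 1.22638725,  0.33280379, -0.06470151,  1.46083986,  0.02159333,
        1.34990182, -0.08848692]), 'qd': array([ 0.00199252, -0.0020538 , -0.00222566, -0.00110381,  0.00061792,
       -0.00130525,  0.00076561]), 'effort': array([ 4.47400098e-04, -6.24548006e+01,  2.43341178e-02, -3.90720391e+01,
       -6.13714010e-02,  3.66266607e-02,  5.23460784e-06]), 'ee_pos': array([ 197.56942208, -592.5926857 ,  221.84489466]), 'tcp_rot': array([-3.09978727e+00, -5.03170036e-01,  3.92792390e-04]), 'contact_force': array([-0.67613272, -0.17627482,  0.03261818]), 'wrist_torque': array([ 0.03888586,  0.03238117, -0.00627711]), 'gripper_force': 0.0, 'width': 0.9952859155245688} 18.700000000000003
[[ 0.949  0.316 -0.   ]
 [ 0.316 -0.949  0.001]
 [-0.    -0.001 -1.   ]]
```

View pics/t1.png

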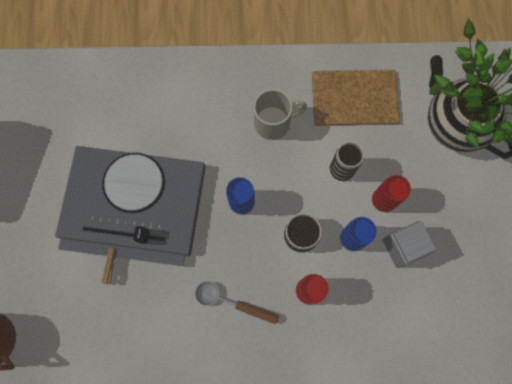

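View pics/s1.png

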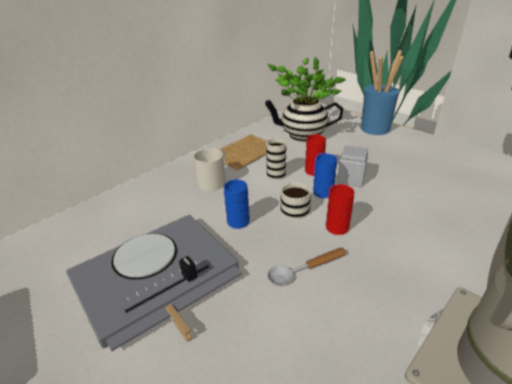

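The top view shows the slim pot at about (349,154), the plate at (134,182), the slider at (141,235) and the peg at (110,265). Next I enlarge the two areas and measure.

Run:
```python
from h import *
p=cv2.imread('pics/t1.png')
a=cv2.resize(p[140:290,50:210],None,fx=4.5,fy=4,interpolation=2)[:, :]
a=cv2.resize(p[140:290,50:210],None,fx=4,fy=4,interpolation=2);cv2.imwrite('pics/ca.png',a)
b=cv2.resize(p[130:260,310:450],None,fx=4,fy=4,interpolation=2);cv2.imwrite('pics/cb.png',b)
for n,u,v in [('pot',349,154),('plate',134,182),('slider',140,233),('peg',110,258),('peg2',107,279),('c1',74,149),('c2',204,163),('c3',187,256),('c4',62,242),('red',399,186),('blue',362,228),('blue2',240,187),('squat',303,230),('mug',273,105),('caddy',412,238),('cork',355,97)]: print(n,w('top','t1',u,v).round(0))
```

```text
pot [ 646. -202.   95.]
plate [611. 239.  37.]
slider [498. 214.  70.]
peg [454. 284.  29.]
peg2 [412. 287.  30.]
c1 [699. 383.   0.]
c2 [662.  98.  -1.]
c3 [459. 132.  -2.]
c4 [491. 388.  17.]
red [ 578. -297.   93.]
blue [ 496. -219.   93.]
blue2 [583.  16.  90.]
squat [ 502. -109.   48.]
mug [788. -56.  16.]
caddy [ 475. -315.   90.]
cork [ 805. -239.   14.]
```

View pics/ca.png

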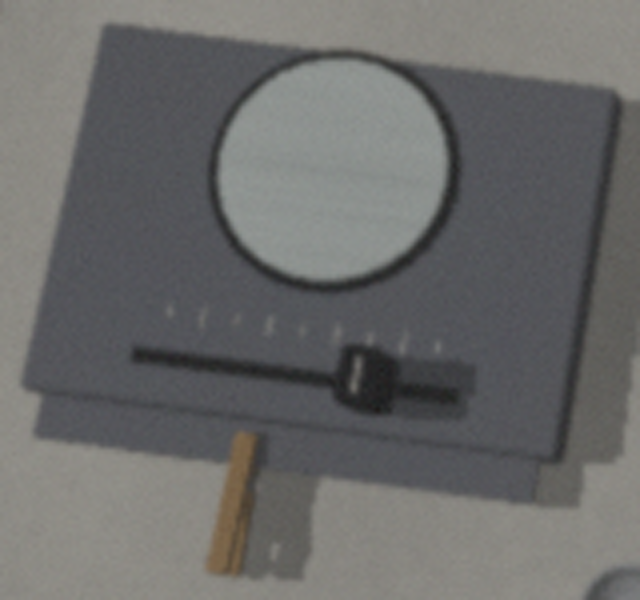

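View pics/cb.png

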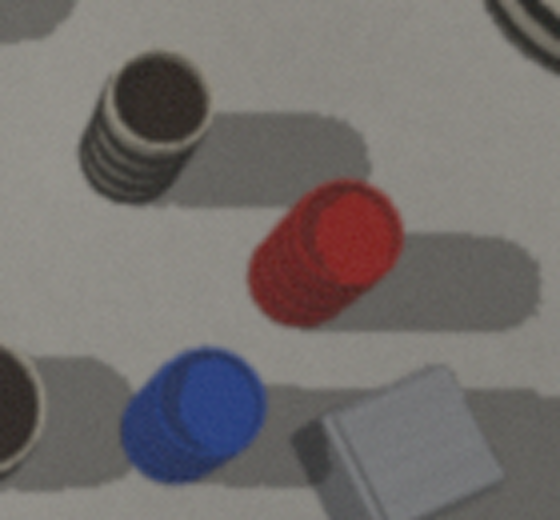

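```bash
cat >> h.py <<'E'
def ray(n,u,v,z):
    c=calibration(n);K,R,t=[np.array(c[k],float) for k in 'KRt']
    o=-R.T@t; d=R.T@np.linalg.inv(K)@[u,v,1]; return o+d*(z-o[2])/d[2]
def cloud(n,f):
    c=calibration(n);K,R,t=[np.array(c[k],float) for k in 'KRt'];d=np.load(f'pics/{f}.npz')['d']
    v,u=np.mgrid[:384,:512]; q=np.linalg.inv(K)@np.stack([u,v,u*0+1]).reshape(3,-1)*d.ravel()
    return (R.T@(q-t[:,None])).T.reshape(384,512,3)
E
python3 - <<'E'
from h import *
C=[ray('top',50+a/4,140+b/4,30)[:2] for a,b in [(105,25),(617,93),(558,458),(25,388)]]
C=np.array(C);print(C.round(1)) # farleft farright nearright nearleft
y=(C[0]-C[1])+(C[3]-C[2]);x=(C[0]-C[3])+(C[1]-C[2])
print('sizes',[np.linalg.norm(C[i]-C[(i+1)%4]).round(1) for i in range(4)])
th=np.arctan2(-y[0],y[1]);th2=np.arctan2(x[1],x[0]);print(np.degrees([th,th2]))
th=(th*1.4+th2)/2.4
Rw=np.array([[np.cos(th),-np.sin(th)],[np.sin(th),np.cos(th)]])
o1=C.mean(0)-Rw@[10,0]
pl=ray('top',50+333/4,140+170/4,36)[:2];o2=pl-Rw@[45,0]
print('th',np.degrees(th),'o corners',o1,'o plate',o2,'plate',pl)
P=cloud('top','t1');o=o2
z=P[...,2];L=(P[...,:2]-o)@Rw
m=(z>62)&(z<80)&(abs(L[...,0]+65)<30)&(abs(L[...,1])<100)
print('grip',m.sum(),L[m].min(0),L[m].max(0),L[m].mean(0),np.median(z[m]))
img=np.load('pics/t1.npz')['p'].astype(int)
m=(img[...,0]-img[...,2]>30)&(abs(L[...,1])<140)&(L[...,0]<-70)&(L[...,0]>-190)
print('peg',m.sum(),L[m].min(0),L[m].max(0),L[m].mean(0),z[m].min(),z[m].max())
for lo in range(-160,-80,15):
    k=m&(L[...,0]>lo)&(L[...,0]<lo+15); print(lo,k.sum(),L[k].mean(0) if k.any() else '',z[k].mean() if k.any() else '')
pr=ray('top',310+158/4,130+101/4,105);print('pot',pr, 'base',ray('top',310+130/4,130+152/4,0))
m=(z>99)&(z<112)&(np.hypot(P[...,0]-pr[0],P[...,1]-pr[1])<45);print('rim',m.sum(),P[m].min(0),P[m].max(0),(P[m].min(0)+P[m].max(0))/2)
for n,u,v in [('squat',303,232),('mug',289,103)]:print(n)
E
```

```text
[[694.3 366.7]
 [651.6  93.5]
 [458.4 122.1]
 [499.4 395. ]]
sizes [np.float64(276.5), np.float64(195.3), np.float64(276.0), np.float64(197.0)]
[-8.71281845 -8.34506822]
th -8.559589189646283 o corners [566.04240567 245.80634688] o plate [565.92170802 247.26404999] plate [610.42048014 240.56634293]
grip 169 [-77.84013711 -52.16692641] [-48.0241368  -30.08616808] [-63.32199267 -41.33116867] 69.40157003379693
peg 211 [-165.24879631   15.7428188 ] [-95.47648362  27.70645733] [-134.57619221   21.22845112] 6.1225119044441145 34.996791613718365
-160 56 [-152.65501349   20.70510795] 25.50329150970061
-145 49 [-138.14838294   21.05043643] 26.30230636114288
-130 38 [-122.592875     21.77758328] 27.975852679995786
-115 35 [-107.54188107   22.0741607 ] 26.76254775444184
-100 11 [-97.8549571   21.72473083] 26.171230326121574
-85 0  
pot [ 639.59164988 -201.19502607  105.        ] base [ 644.85921151 -204.68026418    0.        ]
rim 141 [ 615.61086776 -228.55593614   99.09614933] [ 669.56545014 -175.31200866  108.81540931] [ 642.58815895 -201.9339724   103.95577932]
squat
mug
```

Everything agrees with the given sizes. The pot is at (642,-202), the plate at (610.5,240.5), and the warmer is yawed -8.6°. The grip's y is -41 and the peg's is +22. I'll align the tool with the warmer axes while moving over the pot.

```bash
python3 -m creep '[[[0.7,-0.3,0,0.4,87],[1.5,-0.6,0,0.8,87],[2.3,-1,0,1.2,87],[3.1,-1.3,0,1.6,87],[3.9,-1.6,0,2,87],[4.7,-2,0,2.4,87],[5.5,-2.3,0,2.7,87],[6.3,-2.6,0,3,87],[7.1,-3,0,3.2,87],[7.8,-3.3,0,3.37,87],[8.2,-3.5,0,3.37,87],[8.2,-3.5,0,3.37,87]]]' 25
cat >> h.py <<'E'
def go(x,y,z):
    s=status.read_state();R=Ro.from_rotvec(s['tcp_rot']).as_matrix()
    print('clk',s['clock'],'pos',s['ee_pos'].round(1),'yaw of x',np.degrees(np.arctan2(R[1,0],R[0,0])).round(2),'tilt',R[:,2].round(4),'units',(R.T@(np.array([x,y,z])-s['ee_pos'])/50).round(3),'J',s['joint_positions'].round(2),'F',s['contact_force'].round(1),'g',s['gripper_force'],s['width'])
E
python3 -c "
from h import *
go(642,-202.3,222)"
```

```text
clock: 1.3
ee_pos: [533.7, -293.1, 221.9]
tcp_rot: [-3.131, 0.224, -0.0]
contact_force: [-0.4, -0.4, -0.3]
width: 0.998
gripper_force: 0.0
clk 1.3 pos [ 533.7 -293.1  221.9] yaw of x -8.18 tilt [ 2.0e-04  2.1e-03 -1.0e+00] units [ 1.885 -2.106  0.003] J [ 0.65  0.31 -0.27  1.5   0.08  1.35 -1.35] F [-0.4 -0.4 -0.3] g 0.0 0.9981987955076166
```

```bash
python3 -m creep '[[[0.4,-0.4,0,0,87],[0.8,-0.9,0,0,87],[1.2,-1.4,0,0,87],[1.6,-1.8,0,0,87],[1.88,-2.1,0,0,87],[1.88,-2.1,0,0,87],[1.88,-2.1,0,0,87],[1.88,-2.1,0,0,87]]]' 25
python3 - <<'E'
from h import *
go(642,-202.3,56);snap('side','s2')
p=cv2.imread('pics/s2.png');cv2.imwrite('pics/s2c.png',cv2.resize(p[60:260,200:400],None,fx=3,fy=3,interpolation=2))
E
```

```text
clock: 2.1
ee_pos: [638.8, -209.2, 222.5]
tcp_rot: [3.132, -0.237, -0.001]
contact_force: [0.6, 0.2, 0.7]
width: 1.0
gripper_force: 0.0
clk 2.1 pos [ 638.8 -209.2  222.5] yaw of x -8.65 tilt [-7.e-04 -1.e-03 -1.e+00] units [ 0.044 -0.15   3.329] J [ 0.46  0.46 -0.31  1.31  0.14  1.4  -1.56] F [0.6 0.2 0.7] g 0.0 0.9997337196066551
```

View pics/s2c.png

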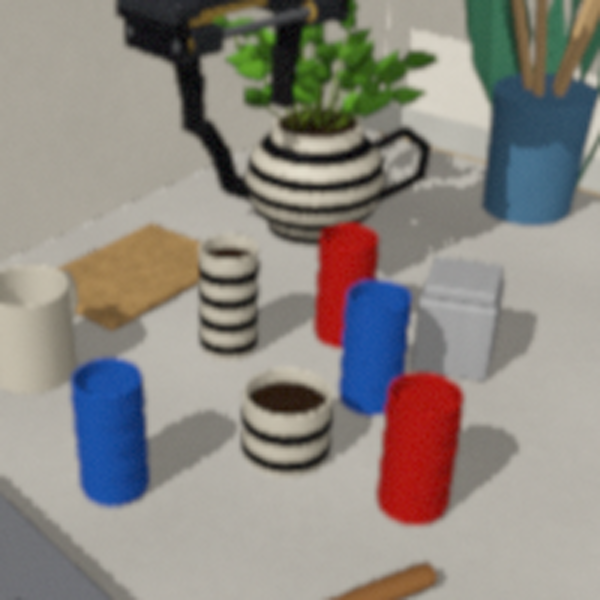

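The crop shows the open fingers well above the slim pot (rim at about (228,245) in the crop), with free space around it. I'll settle, correct, then descend.

```bash
python3 -m creep '[[[0,0,0,0,87],[0,0,0,0,87],[0,0,0,0,87]]]'
python3 -c "
from h import *
go(642,-202.3,56)"
```

```text
clock: 2.45
ee_pos: [639.6, -207.7, 222.7]
tcp_rot: [3.133, -0.234, 0.0]
contact_force: [0.7, 0.3, -0.6]
width: 1.0
gripper_force: 0.0
clk 2.45 pos [ 639.6 -207.7  222.7] yaw of x -8.55 tilt [ 2.e-04 -3.e-04 -1.e+00] units [ 0.03  -0.114  3.334] J [ 0.46  0.46 -0.31  1.31  0.14  1.4  -1.56] F [ 0.7  0.3 -0.6] g 0.0 1.0004200299274801
```

```bash
python3 -m creep '[[[0.03,-0.11,0,0,87],[0.03,-0.11,0.5,0,87],[0.03,-0.11,1,0,87],[0.03,-0.11,1.4,0,87],[0.03,-0.11,1.8,0,87],[0.03,-0.11,2.2,0,87],[0.03,-0.11,2.6,0,87],[0.03,-0.11,2.9,0,87],[0.03,-0.11,3.1,0,87],[0.03,-0.11,3.25,0,87],[0.03,-0.11,3.32,0,87],[0.03,-0.11,3.32,0,87]]]'
python3 -c "
from h import *
go(642,-202.3,56)"
```

```text
clock: 3.65
ee_pos: [642.2, -202.1, 56.6]
tcp_rot: [3.133, -0.233, 0.0]
contact_force: [0.0, -0.1, -0.2]
width: 1.003
gripper_force: 0.0
clk 3.65 pos [ 642.2 -202.1   56.6] yaw of x -8.52 tilt [ 1.e-04 -1.e-04 -1.e+00] units [-0.004  0.005  0.012] J [ 0.45  0.58 -0.3   1.48  0.18  1.1  -1.6 ] F [ 0.  -0.1 -0.2] g 0.0 1.0034978608163148
```

```bash
python3 -m creep '[[[0,0,0,0,75],[0,0,0,0,68],[0,0,0,0,63],[0,0,0,0,60],[0,0,0,0,58],[0,0,0,0,57],[0,0,0,0,56],[0,0,0,0,55],[0,0,0,0,54],[0,0,0,0,52],[0,0,0,0,50],[0,0,0,0,50]]]' 22
python3 -c "
from h import *
go(642,-202.3,56)"
```

```text
clock: 4.85
ee_pos: [642.2, -201.9, 56.6]
tcp_rot: [-3.133, 0.233, -0.0]
contact_force: [-0.1, 1.6, 1.3]
width: 0.639
gripper_force: 22.0
clk 4.85 pos [ 642.2 -201.9   56.6] yaw of x -8.51 tilt [ 1.e-04  1.e-04 -1.e+00] units [-0.002  0.008  0.012] J [ 0.45  0.58 -0.3   1.48  0.18  1.1  -1.6 ] F [-0.1  1.6  1.3] g 21.999704756308347 0.6387996013353388
```

Gripped at 22 N with the opening at 55.6 mm. Now lift slowly.

```bash
python3 -m creep '[[[0,0,-0.05,0,50],[0,0,-0.15,0,50],[0,0,-0.3,0,50],[0,0,-0.5,0,50],[0,0,-0.8,0,50],[0,0,-1.1,0,50],[0,0,-1.4,0,50],[0,0,-1.8,0,50],[0,0,-2.2,0,50],[0,0,-2.5,0,50],[0,0,-2.7,0,50],[0,0,-2.8,0,50]]]'
python3 - <<'E'
from h import *
go(610.5,240.5,196);snap('side','s3')
p=cv2.imread('pics/s3.png');cv2.imwrite('pics/s3c.png',cv2.resize(p[20:240,180:400],None,fx=2,fy=2))
E
```

```text
clock: 6.05
ee_pos: [642.4, -202.2, 197.8]
tcp_rot: [3.133, -0.233, 0.002]
contact_force: [0.2, -0.1, -2.9]
width: 0.643
gripper_force: 22.0
clk 6.05 pos [ 642.4 -202.2  197.8] yaw of x -8.52 tilt [ 1.2e-03 -4.0e-04 -1.0e+00] units [-1.944 -8.661  0.031] J [ 0.46  0.47 -0.31  1.34  0.14  1.35 -1.57] F [ 0.2 -0.1 -2.9] g 21.999469357542694 0.6429243895715184
```

View pics/s3c.png

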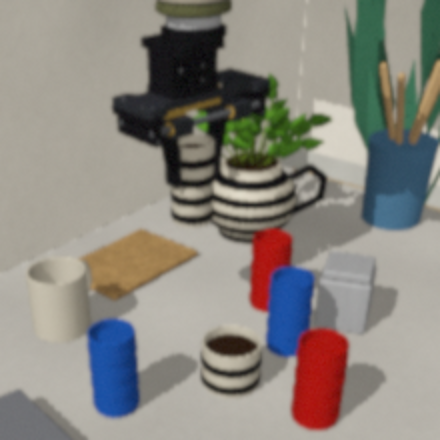

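The pot hangs upright between the fingers (crop (193,180)), clear of everything. Now carry it to above the plate.

```bash
python3 -m creep '[[[-0.02,-0.1,0,0,50],[-0.06,-0.3,0,0,50],[-0.15,-0.6,0,0,50],[-0.23,-1,0,0,50],[-0.34,-1.5,0,0,50],[-0.45,-2,0,0,50],[-0.56,-2.5,0,0,50],[-0.67,-3,0,0,50],[-0.78,-3.5,0,0,50],[-0.9,-4,0,0,50],[-0.98,-4.4,0,0,50],[-1.05,-4.7,0,0,50]]]' && python3 -m creep '[[[-0.06,-0.3,0,0,50],[-0.15,-0.7,0,0,50],[-0.25,-1.1,0,0,50],[-0.36,-1.6,0,0,50],[-0.47,-2.1,0,0,50],[-0.58,-2.6,0,0,50],[-0.7,-3.1,0,0,50],[-0.78,-3.5,0,0,50],[-0.85,-3.8,0,0,50],[-0.89,-3.95,0,0,50],[-0.89,-3.95,0,0,50],[-0.89,-3.95,0,0,50]]]' && python3 -m creep '[[[0,0,0,0,50],[0,0,0,0,50]]]'
python3 -c "
from h import *
go(610.5,240.5,92.6)"
```

```text
clock: 7.3
ee_pos: [624.1, 41.4, 196.3]
tcp_rot: [-3.133, 0.229, 0.001]
contact_force: [-0.1, -0.8, -2.4]
width: 0.638
gripper_force: 22.0
clock: 8.5
ee_pos: [610.7, 238.8, 196.4]
tcp_rot: [3.132, -0.235, 0.0]
contact_force: [0.5, -1.1, -3.0]
width: 0.641
gripper_force: 22.0
clock: 8.7
ee_pos: [610.7, 238.8, 196.6]
tcp_rot: [3.132, -0.236, 0.0]
contact_force: [0.1, -0.0, -2.7]
width: 0.64
gripper_force: 22.0
clk 8.7 pos [610.7 238.8 196.6] yaw of x -8.61 tilt [ 2.e-04 -5.e-04 -1.e+00] units [-0.009 -0.034  2.079] J [-0.1   0.46 -0.48  1.39  0.21  1.35 -2.3 ] F [ 0.1 -0.  -2.7] g 21.999449017457664 0.6401215388630905
```

```bash
python3 -m creep '[[[0,-0.03,0.1,0,50],[0,-0.03,0.3,0,50],[0,-0.03,0.6,0,50],[0,-0.03,0.9,0,50],[0,-0.03,1.2,0,50],[0,-0.03,1.45,0,50],[0,-0.03,1.65,0,50],[0,-0.03,1.78,0,50],[0,-0.03,1.87,0,50],[0,-0.03,1.92,0,50],[0,-0.03,1.94,0,50],[0,-0.03,1.94,0,50]]]'
python3 - <<'E'
from h import *
go(610.5,240.5,92.6);snap('side','s4')
p=cv2.imread('pics/s4.png');cv2.imwrite('pics/s4c.png',cv2.resize(p[130:340,60:260],None,fx=2.8,fy=2.8,interpolation=2))
E
```

```text
clock: 9.9
ee_pos: [610.7, 241.6, 99.9]
tcp_rot: [-3.133, 0.233, -0.001]
contact_force: [0.3, 0.5, -2.7]
width: 0.641
gripper_force: 22.0
clk 9.9 pos [610.7 241.6  99.9] yaw of x -8.52 tilt [ 6.e-04  1.e-04 -1.e+00] units [-0.001  0.022  0.145] J [-0.1   0.53 -0.47  1.49  0.25  1.18 -2.33] F [ 0.3  0.5 -2.7] g 21.999405599199235 0.6410182203908408
```

View pics/s4c.png

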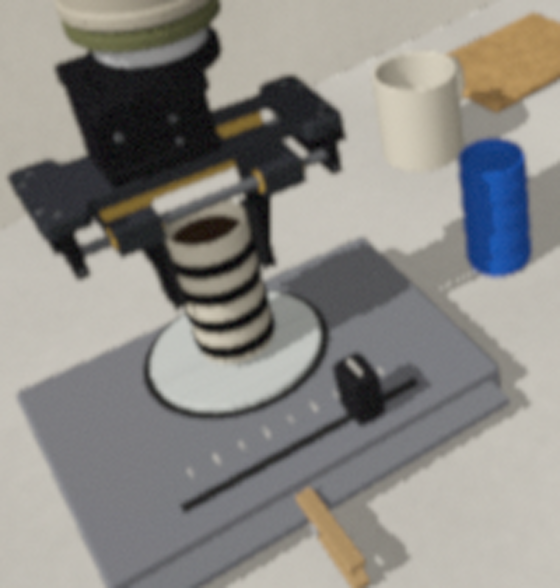

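The pot's foot (crop (233,345)) is just above the middle of the plate, and the pot is upright. I'll lower it in small steps and watch the force.

```bash
python3 -m creep '[[[0,0,0.02,0,50],[0,0,0.04,0,50],[0,0,0.06,0,50],[0,0,0.07,0,50],[0,0,0.08,0,50],[0,0,0.09,0,50],[0,0,0.1,0,50],[0,0,0.11,0,50],[0,0,0.11,0,50]]]'; for i in 1; do python3 -m creep '[[[0,0,0.01,0,50],[0,0,0.015,0,50],[0,0,0.02,0,50],[0,0,0.02,0,50]]]'; done
```

```text
clock: 10.85
ee_pos: [610.5, 241.4, 94.0]
tcp_rot: [3.133, -0.233, 0.0]
contact_force: [0.0, -0.5, -3.2]
width: 0.64
gripper_force: 22.0
clock: 11.25
ee_pos: [610.5, 241.4, 93.0]
tcp_rot: [3.133, -0.233, 0.0]
contact_force: [-0.0, 0.8, -3.0]
width: 0.638
gripper_force: 22.0
```

```bash
python3 -m creep '[[[0,0,0.01,0,50],[0,0,0.01,0,50],[0,0,0.01,0,50]]]'; python3 -m creep '[[[0,0,0.01,0,50],[0,0,0.01,0,50],[0,0,0.01,0,50]]]'
```

```text
clock: 11.55
ee_pos: [610.6, 241.5, 92.6]
tcp_rot: [3.133, -0.233, 0.0]
contact_force: [0.3, -0.0, -2.8]
width: 0.642
gripper_force: 22.0
clock: 11.85
ee_pos: [610.6, 241.5, 92.5]
tcp_rot: [3.133, -0.234, 0.001]
contact_force: [-2.9, -1.1, 4.9]
width: 0.64
gripper_force: 22.0
```

Touchdown: the load went from -3 to +5 N. Release gently.

```bash
python3 -m creep '[[[0,0,0,0,56],[0,0,0,0,57],[0,0,0,0,58],[0,0,0,0,60],[0,0,0,0,64],[0,0,0,0,70],[0,0,0,0,80],[0,0,0,0,87],[0,0,0,0,87],[0,0,0,0,87]]]' && python3 -m creep '[[[0,0,-0.1,0,87],[0,0,-0.4,0,87],[0,0,-0.8,0,87],[0,0,-1.2,0,87],[0,0,-1.6,0,87],[0,0,-2,0,87],[0,0,-2.3,0,87],[0,0,-2.3,0,87]]]'
python3 - <<'E'
from h import *
snap('side','s5');snap('top','t5')
p=cv2.imread('pics/s5.png');cv2.imwrite('pics/s5c.png',cv2.resize(p[130:340,60:260],None,fx=2.8,fy=2.8,interpolation=2))
th=np.radians(-8.56);Rw=np.array([[np.cos(th),-np.sin(th)],[np.sin(th),np.cos(th)]]);o=np.array([566,246.7])
g=o+Rw@[-65,-41.3];go(*g,50); go(*g,210); print(g)
E
```

```text
clock: 12.85
ee_pos: [610.5, 241.5, 92.1]
tcp_rot: [3.133, -0.233, 0.0]
contact_force: [-0.6, 1.2, 0.0]
width: 0.986
gripper_force: 0.0
clock: 13.65
ee_pos: [611.5, 242.1, 210.3]
tcp_rot: [-3.131, 0.233, -0.006]
contact_force: [-0.4, 0.8, 0.1]
width: 1.003
gripper_force: 0.0
clk 13.75 pos [610.5 241.4 207. ] yaw of x -8.53 tilt [ 2.e-04 -1.e-04 -1.e+00] units [-2.197  0.852  3.139] J [-0.1   0.45 -0.48  1.37  0.21  1.37 -2.3 ] F [ 0.1  0.2 -0.9] g 0.0 0.9998222231483065
clk 13.75 pos [610.5 241.4 207. ] yaw of x -8.53 tilt [ 2.e-04 -1.e-04 -1.e+00] units [-2.196  0.852 -0.061] J [-0.1   0.45 -0.48  1.37  0.21  1.37 -2.3 ] F [ 0.1  0.2 -0.9] g 0.0 0.9998222231483065
[495.57676567 215.5349865 ]
```

View pics/s5c.png

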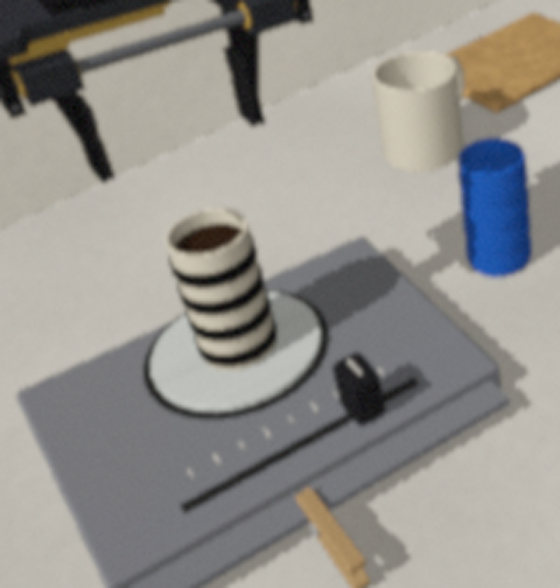

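The pot stands upright near the plate's centre (foot at crop (235,345)), released. Next, above the slider grip.

```bash
python3 -m creep '[[[-0.5,0.2,0,0,87],[-1,0.4,0,0,87],[-1.5,0.6,0,0,87],[-1.9,0.75,0,0,87],[-2.2,0.85,0,0,87],[-2.2,0.85,0,0,70],[-2.2,0.85,0,0,60],[-2.2,0.85,0,0,60]]]' 15
python3 -c "
from h import *
go(495.6,215.5,43)"
```

```text
clock: 14.55
ee_pos: [496.0, 215.6, 206.5]
tcp_rot: [3.133, -0.234, -0.001]
contact_force: [-0.3, 0.6, 0.1]
width: 0.811
gripper_force: 0.0
clk 14.55 pos [496.  215.6 206.5] yaw of x -8.55 tilt [-5.e-04 -0.e+00 -1.e+00] units [-0.006  0.004  3.271] J [-0.03  0.2  -0.53  1.68  0.1   1.29 -2.29] F [-0.3  0.6  0.1] g 0.0 0.810789585177284
```

```bash
python3 -m creep '[[[0,0,0.4,0,60],[0,0,0.8,0,60],[0,0,1.2,0,60],[0,0,1.6,0,60],[0,0,2,0,60],[0,0,2.4,0,60],[0,0,2.7,0,60],[0,0,2.95,0,60],[0,0,3.15,0,60],[0,0,3.26,0,60],[0,0,3.26,0,60],[0,0,3.26,0,60]]]' && python3 -m creep '[[[0,0,0,0,45],[0,0,0,0,35],[0,0,0,0,28],[0,0,0,0,24],[0,0,0,0,20],[0,0,0,0,15],[0,0,0,0,15],[0,0,0,0,15],[0,0,0,0,15]]]'
```

```text
clock: 15.75
ee_pos: [495.8, 215.9, 44.5]
tcp_rot: [-3.133, 0.233, -0.001]
contact_force: [-1.2, 0.3, -0.5]
width: 0.69
gripper_force: 0.0
clock: 16.65
ee_pos: [495.5, 216.1, 44.1]
tcp_rot: [-3.132, 0.233, -0.001]
contact_force: [0.3, 2.0, -1.1]
width: 0.246
gripper_force: 15.0
```

```bash
python3 -m creep '[[[0,-0.05,0,0,15],[0,-0.15,0,0,15],[0,-0.3,0,0,15],[0,-0.45,0,0,15],[0,-0.6,0,0,15],[0,-0.75,0,0,15],[0,-0.9,0,0,15],[0,-1.03,0,0,15],[0,-1.14,0,0,15],[0,-1.22,0,0,15],[0,-1.26,0,0,15],[0,-1.26,0,0,15]]]' && python3 -m creep '[[[0,0,0,0,15],[0,0,0,0,15],[0,0,0,0,30],[0,0,0,0,45],[0,0,0,0,60],[0,0,0,0,60],[0,0,0,0,60]]]' && python3 -m creep '[[[0,0,-0.3,0,60],[0,0,-0.8,0,60],[0,0,-1.3,0,60],[0,0,-1.8,0,60],[0,0,-2.3,0,60],[-0.4,0,-2.8,0,60],[-0.9,0.8,-3.2,0,60],[-1,1.6,-3.2,0,60],[-1,2.4,-3.2,0,60],[-1,3.2,-3.2,0,60],[-1,4,-3.2,0,60],[-1,4,-3.2,0,60]]]'
python3 - <<'E'
from h import *
snap('top','t6');snap('side','s6');p=cv2.imread('pics/t6.png');cv2.imwrite('pics/ct6.png',cv2.resize(p[140:290,50:210],None,fx=4,fy=4,interpolation=2))
th=np.radians(-8.56);Rw=np.array([[np.cos(th),-np.sin(th)],[np.sin(th),np.cos(th)]]);o=np.array([566,246.7])
P=cloud('top','t6');z=P[...,2];L=(P[...,:2]-o)@Rw
m=(z>62)&(z<80)&(abs(L[...,0]+65)<25)&(abs(L[...,1])<100)
print('grip',m.sum(),L[m].min(0),L[m].max(0),L[m].mean(0))
img=p[:,:,::-1].astype(int)
m=(img[...,0]-img[...,2]>30)&(abs(L[...,1])<140)&(L[...,0]<-70)&(L[...,0]>-190)&(z>20)
print('peg',m.sum(),L[m].min(0),L[m].max(0),L[m].mean(0))
E
```

```text
clock: 17.85
ee_pos: [505.1, 278.6, 44.1]
tcp_rot: [-3.132, 0.233, -0.001]
contact_force: [2.9, -0.7, 2.1]
width: 0.248
gripper_force: 15.0
clock: 18.55
ee_pos: [504.6, 277.9, 43.9]
tcp_rot: [3.133, -0.233, -0.001]
contact_force: [-0.3, 0.6, 0.7]
width: 0.613
gripper_force: 0.0
clock: 19.75
ee_pos: [425.3, 82.8, 205.2]
tcp_rot: [3.131, -0.243, 0.002]
contact_force: [0.3, 0.9, -0.5]
width: 0.69
gripper_force: 0.0Traceback (most recent call last):
  File "<stdin>", line 6, in <module>
    return umr_minimum(a, axis, None, out, keepdims, initial, where)
ValueError: zero-size array to reduction operation minimum which has no identity
```

View pics/ct6.png

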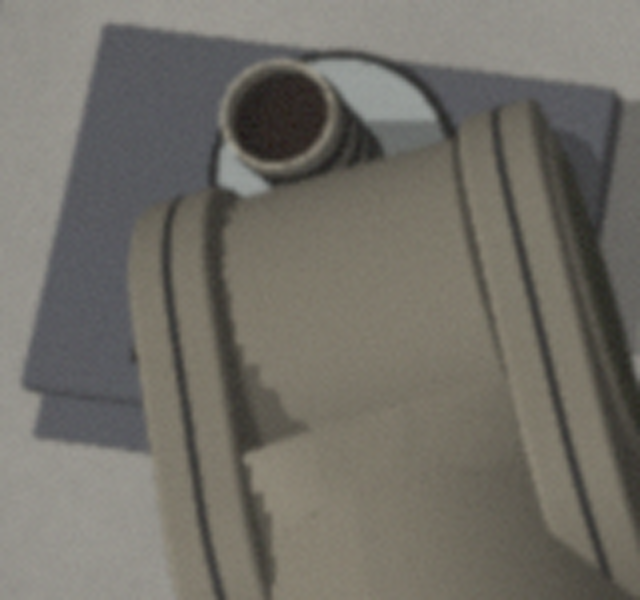

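The pot stands on the plate, but the elbow hides the slider. I'll move further right.

```bash
python3 -m creep '[[[0.3,0.6,0,0,60],[0.6,1.3,0,0,60],[0.9,2,0,0,60],[1.2,2.7,0,0,60],[1.5,3.4,0,0,60],[1.5,4.1,0,0,60],[1.5,4.8,0,0,60],[1.5,5.5,0,0,60],[1.5,5.5,0,0,60],[1.5,5.5,0,0,60]]]'
python3 - <<'E'
from h import *
snap('top','t7');snap('side','s7');p=cv2.imread('pics/t7.png');cv2.imwrite('pics/ct7.png',cv2.resize(p[140:290,50:210],None,fx=4,fy=4,interpolation=2))
th=np.radians(-8.56);Rw=np.array([[np.cos(th),-np.sin(th)],[np.sin(th),np.cos(th)]]);o=np.array([566,246.7])
P=cloud('top','t7');z=P[...,2];L=(P[...,:2]-o)@Rw
def r(n,m): print(n,m.sum(),*( [L[m].min(0),L[m].max(0),L[m].mean(0)] if m.any() else []))
r('grip',(z>62)&(z<80)&(abs(L[...,0]+65)<25)&(abs(L[...,1])<100))
img=p[:,:,::-1].astype(int)
r('peg',(img[...,0]-img[...,2]>30)&(abs(L[...,1])<140)&(L[...,0]<-70)&(L[...,0]>-190)&(z>20))
E
```

```text
clock: 20.85
ee_pos: [459.8, -194.6, 204.3]
tcp_rot: [-3.132, 0.233, -0.001]
contact_force: [-0.2, 0.7, 0.1]
width: 0.691
gripper_force: 0.0
grip 173 [-77.67173305   9.15849737] [-47.87734414  33.05009095] [-63.39902997  19.74123902]
peg 195 [-165.22830289   16.11680881] [-95.68439873  27.97052958] [-131.97576275   22.04510392]
```

View pics/ct7.png

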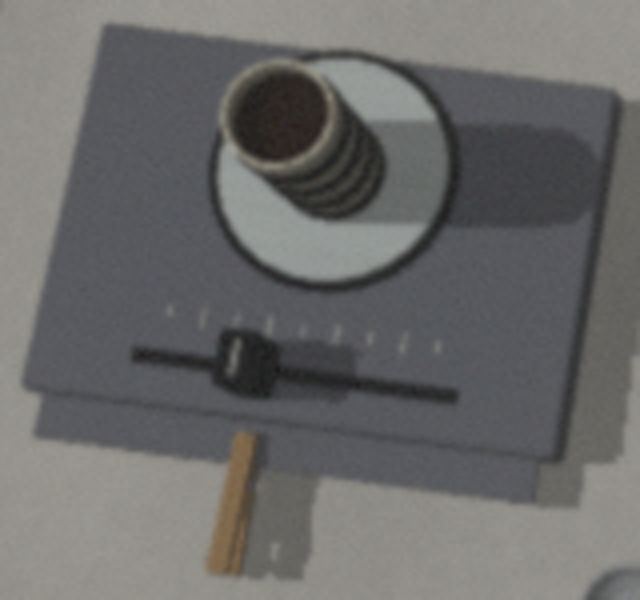

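The slider grip (crop (245,362)) lies on the peg's line, measuring 20–21 mm against 22 mm for the peg. The pot stands near the plate's centre. Handing in.

```bash
python3 -c "
from rig import manip
print(manip.hand_in())"
```

```text
the job is handed in; nothing more can be done
None
```

The job is handed in (no verdict was returned): the slim pot stands upright and released near the centre of the plate, the heat slider is within about 2 mm of the peg's line, and the arm is clear.

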